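# Fit the juicer's reamer and hold it pressed

### The arm

A 6-joint arm with a two-finger parallel gripper is mounted at the origin on a cart in front of the work surface, level with it; the furniture and walls round the work are solid. World frame = base frame: x ahead of the robot, y to its left, z up, the work surface at z = 0. Lengths are in mm, angles in rad, forces in N, time in s.
With the tool pointing down it reaches from about 275 to 825 mm from the base axis. Payload 5.2 kg.
Tool frame: the origin (TCP) lies at the very end of the fingers, on their centre line; the grasp point (between the pads) lies 19 mm behind it; z points along the fingers, y is the line along which they close (so a half turn about z gives the same grasp; the last joint's range is limited). The gripper opens to 93 mm and grips with 3 to 60 N. Pads are 15 mm wide; open, the fingers measure 128 mm over their backs; the gripper's body (75 mm by 188 mm) begins 65 mm behind the grasp point.
Start: joints at [1.104, 0.259, 1.535, -0, 1.348, -0.203], TCP at [143.39, 530.984, 218.653] pointing down, gripper open.
Joint ranges: [-3.14, 3.14], [-0.91, 2.08], [0.19, 2.58], [-1.22, 4.36], [0.22, 2.71], [-3.12, 3.12]. Speed limits (rad/s): [2.57, 2.57, 3.14, 3.14, 3.14, 3.14].

### API

Orientations are given as [roll, pitch, yaw] about the fixed x, y, z axes, in that order (R = Rz(yaw) Ry(pitch) Rx(roll)).
In Python, from bench import robot, get_image, move_gripper gives the robot as it stands (robot), with the cameras as plain functions and the gripper as plain functions. Calls block until the motion is done:
- robot.move_ptp(position, orientation): joint-space move of the TCP to a pose.
- robot.move_linear(position, ori=None, speed=150, f_stop=None): straight line of the TCP; ori=None keeps the orientation; speed is the mean speed in mm/s. With f_stop (N) it stops when the force on the tool has changed by that much, and returns True; else False.
- robot.move_j(angles): joint-space move.
- move_gripper(opening): opening from 0.0 (shut) to 1.0 (fully open); the grip force is fixed at half the most; returns when the fingers have stopped.
- robot.sleep(seconds).
- robot.inverse_kinematics(position, orientation): joint angles nearest the present ones, or None.
- get_image(name): name is "side" or "top" or "wrist"; returns a dict with "img" (384x512x3 uint8, blue, green, red), "fovy" (degrees; the focal length in pixels is half the picture's height over the tangent of half this angle, whatever the lens; pixels are square), "cx", "cy" (the principal point, pixels), "k1" (the pictures are not rectified: a ray, as slopes to the right and down, at radius r is drawn at 1 + k1 r^2 times it, then the intrinsics apply), "eye" and "orientation" of the camera in the world. Camera axes: x right, y down, z forward; pixel columns grow to the right and rows downward; lengths in mm; the calibration is good to about 2 mm. A picture is of the moment at which its call begins. There is no depth.
A pose or a line that the arm cannot do raises robot.MotionError and nothing moves.
- robot.hand_in(): hands the job in; it is judged then, once.
Readings, each from a call of its own:
- robot.current_t(): time.
- robot.current_qpos(): joint angles.
- robot.current_joint_vel(): joint speeds.
- robot.current_joint_efforts(): joint torques, N m.
- robot.current_tcp_pos(): TCP position.
- robot.current_eef_rot(): TCP orientation.
- robot.current_contact_force(): force on the tool from outside, world axes, zero at the start.
- robot.current_ft_torque(): the same for the moment, N m.
- robot.current_gripper_width(): opening from 0.0 (shut) to 1.0 (fully open).
- robot.current_finger_force(): force on a finger pad.
Only numpy, scipy, OpenCV 4.12 (cv2) and the standard library are available. Lean on these libraries where they do the work, as an engineer would, in place of code of your own. Each camera call takes 0.05 s, during which the arm holds its last target. There are 200 camera calls.

### The job

Take the larger of the two citrus reamers out of its caddy and fit it on the juicer: line its splined stem up with the cross-shaped slots of the drive so that it meshes and slides fully home, then push it down so the sprung drive sinks to the bottom of its travel, where the juicer would run. Do not let go: the program finishes while the fingers still hold the reamer and the drive pressed down; leave the smaller reamer in its pocket and do not disturb the glass or the other things on the counter.

Things in the scene. Friction and masses are not known exactly. Their poses are not given: they have to be found in the camera images.
- large_reamer: Larger white citrus reamer, loose, about 100 g. Origin on its axis at the underside of its round flange (62 mm across, 4 mm thick), z up. Above the flange a ribbed dome 22 mm high (52 mm across, 31 mm at its top), below it the stem. Starts upright in one of the caddy's two pockets, turned any way; which pocket varies.
- large_reamer_stem (a point): Lower tip of the larger reamer's stem, 19 mm below its origin; axes as the reamer's. The stem has four splines: a cross, arms 6 mm wide, 26 mm from end to end, along the reamer's x and y axes, from 0.5 to 14 mm below the origin; then a tapered round pilot 9.6 mm thick down to the tip.
- large_reamer_tab (a point): Point to pinch: on the larger reamer's axis, 46 mm above its origin, 10 mm under the top of the upright flat tab that stands on the dome. Axes as the reamer's. The tab is 30 mm long along x, 10 mm thick along y (grip it across y) and 30 mm high; it lines up with two of the stem's splines.
- small_reamer: Smaller white reamer of the same kind and the same stem, loose, about 60 g: flange 42 mm across, dome 35 mm across and 13 mm high, pinch tab 20 x 10 x 26 mm with its top 43 mm above the origin. Origin on the axis at the underside of the flange. It stays in its pocket.
- caddy: Grey block fixed on the counter, 90 (x) x 200 (y) x 28 mm high, origin at the centre of its underside. Two round through pockets 30 mm wide, at y = +52 and -52 mm; the reamers' stems hang in them and the flanges rest on its top.
- juicer: White electric citrus juicer, fixed on the counter, 148 mm across; origin at the centre of its underside, z up. Bowl with rim 76 mm above the counter, a short spout to its own -y side reaching 103 mm from the axis, the drive in the middle of the bowl.
- socket (a point): Centre of the mouth of the grey coupler (49 mm across) amid the juicer's bowl, 92 mm above the counter unpressed, z up. Cross-shaped slots along its x and y: 9 mm wide, 30 mm end to end, 24 mm deep; the stem meshes at any quarter turn, within about 5 degrees. Fully home, the reamer's origin coincides with this point; unmeshed, it stands 14 mm higher on the splines.
- coupler (a joint): Angle of the drive coupler about the vertical in the juicer (rad, counter-clockwise from above positive); starts at random. It is geared to a stopped motor and stays where it is unless turned by force (0.25 N m).
- drive_switch (a joint): How far the sprung drive (coupler and all) is pushed down, m: 0 up, 0.006 at the bottom of its travel. The spring starts to yield at about 5 N and needs about 12 N to be fully down; it comes up again when let go.
- glass: Small clear glass, 48 mm across, 61 mm tall, standing by the juicer's spout, 118 mm from its axis; origin at the centre of its underside. Bystander.
- tall_can: Tall drink can, 53 mm across, 134 mm high, on the counter behind the caddy and juicer; origin at the centre of its underside. Bystander.
- medicine_box: Small flat white carton, 45 x 75 x 20 mm, near the front edge; origin at the centre of its underside. Bystander.
- desk_calculator: Dark calculator lying flat, 118 x 76 x 14 mm, to the right; origin at the centre of its underside. Bystander.
- opener: Bottle opener lying flat, 146 x 36 x 8 mm, to the left near the front edge; origin at the centre of its underside. Bystander.

How it is judged (in metres and radians):
On the way, in this order (a step that is already met when the one before it is completed fails the run):
1. the larger reamer is held in the fingers, lifted clear of the caddy (height (world z) of large_reamer above 0.06 m and contact force between the fingers and large_reamer above 1 N and contact force between large_reamer and caddy below 0.1 N), for 0.2 s.
2. its stem is meshed with the drive and fully home (z of large_reamer in the frame of socket below 0.0035 m and horizontal distance between large_reamer and socket below 0.004 m and angle between large_reamer's own z axis and vertical below 0.09 rad), for 0.1 s.
At the end, for the whole second after the job is handed in: Larger reamer meshed and home (flange within 3.5 mm of the coupler mouth, axis within 4 mm, upright within 5 degrees) and at rest, drive held down more than 4.5 of its 6 mm, fingers pressing on the reamer with over 2 N; smaller reamer standing in its pocket (all of step 2 and value of joint drive_switch above 0.0045 m and contact force between the fingers and large_reamer above 2 N and linear speed of large_reamer below 0.02 m/s and horizontal distance between small_reamer and caddy below 0.06 m and height (world z) of small_reamer below 0.034 m and angle between small_reamer's own z axis and vertical below 0.12 rad); the arm keeps its last pose, push and grip.
It fails at once if the smaller reamer is lifted out of its pocket (height (world z) of small_reamer above 0.045 m).
It fails at once if the glass is knocked or shifted more than 30 mm (distance of glass from where it was at the start of the episode above 0.03 m).
It fails at once if another bystander is knocked or shifted more than 30 mm (distance of any of tall_can, medicine_box, desk_calculator, opener from where it was at the start of the episode above 0.03 m).
It also fails if it takes over 48 s, if anything falls off the work surface, if the arm or the gripper's body presses on something with over 40 N, if the wrist force passes 120 N, or if a joint passes its speed limit or range.

## Working session

There is one attempt and no reset: what is moved stays moved. The work goes in short steps, each a Python script; the robot and the scene stay as the last script left them, time stands still between calls to the robot, and variables do not carry over. Pictures are saved under pics/ and viewed, at most 10 in all, crops included, and the job is handed in when it is done.

```bash
mkdir -p pics; ls; cat > h.py <<'E'
import numpy as np, cv2
from scipy.spatial.transform import Rotation as R
from bench import robot, get_image, move_gripper
def cam(name, fn=None):
    d=get_image(name)
    if fn: cv2.imwrite('pics/'+fn,d['img'])
    return d
def meta(d): return {k:(np.array(v).round(4).tolist()) for k,v in d.items() if k!='img'}
def KD(d):
    h=384; f=h/2/np.tan(np.radians(d['fovy'])/2)
    return f,d['cx'],d['cy'],d['k1']
def rot(d):
    o=np.array(d['orientation'])
    return o if o.shape==(3,3) else R.from_euler('xyz',o).as_matrix()
def px2w(d,u,v,z):
    f,cx,cy,k1=KD(d)
    x=np.array([(u-cx)/f,(v-cy)/f]); s=x.copy()
    for _ in range(50): s=x/(1+k1*(s@s))
    r=rot(d)@np.array([s[0],s[1],1]); e=np.array(d['eye'])
    return e+r*(z-e[2])/r[2]
def w2px(d,p):
    f,cx,cy,k1=KD(d)
    c=rot(d).T@(np.array(p,float)-np.array(d['eye'])); s=c[:2]/c[2]
    s=s*(1+k1*(s@s)); return np.array([f*s[0]+cx,f*s[1]+cy])
E
python3 - <<'E'
from h import *
import json
a={}
for n in ('top','side'):
    d=cam(n,n+'0.png'); print(n,meta(d)); a[n]=meta(d)
json.dump(a,open('m.json','w'))
i=np.hstack([cv2.imread('pics/top0.png')])
cv2.imwrite('pics/top0b.png',cv2.resize(i,(800,600),interpolation=cv2.INTER_CUBIC))
E
```

```text
bench.py
pics
top {'fovy': 50.7968, 'cx': 252.9915, 'cy': 196.6355, 'k1': -0.1418, 'eye': [248.3448, -62.4218, 1500.8025], 'orientation': [-2.9387, -0.0044, -1.6568]}
side {'fovy': 56.9282, 'cx': 257.0332, 'cy': 188.8194, 'k1': -0.0789, 'eye': [118.1939, -532.5158, 1104.1969], 'orientation': [-2.6006, 0.0076, -0.7991]}
```

View pics/top0b.png

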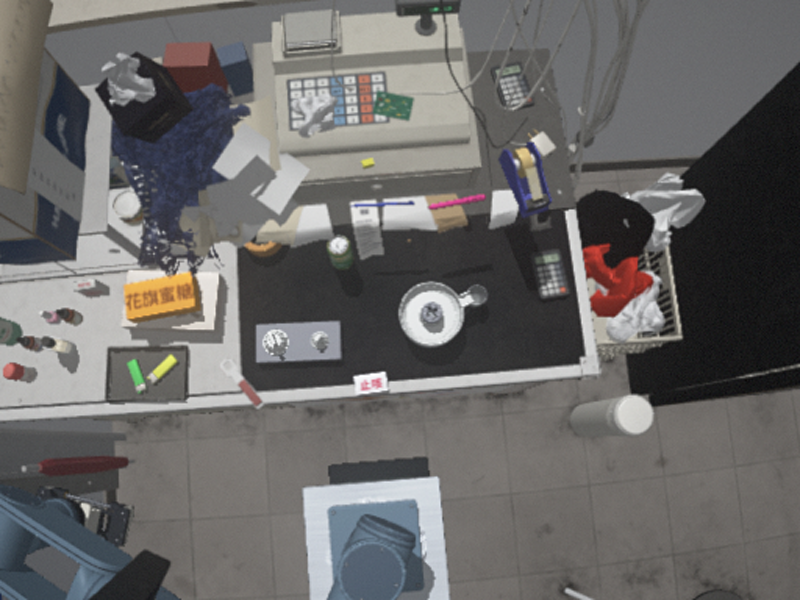

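View pics/side0.png

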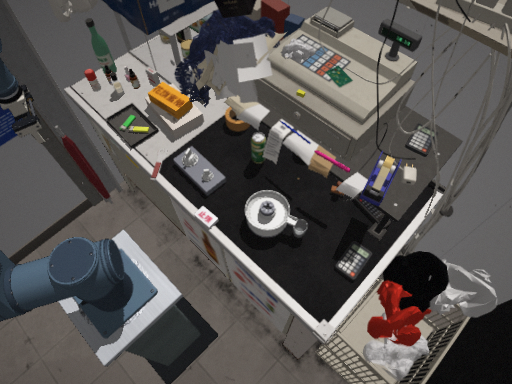

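The top view shows the juicer coupler near (432,314) in the 800-px enlargement. The large reamer is near (276,343), the left pocket, and the small one is near (320,341). I'll get coarse positions, then look with the wrist camera.

```bash
python3 - <<'E'
from h import *
d=cam('top')
k=.64
L=px2w(d,276*k,343*k,50); S=px2w(d,320*k,341*k,45); J=px2w(d,432*k,314*k,92)
print(L,S,J)
for n,(u,v) in dict(c1=(257,325),c2=(340,321),c3=(341,358),c4=(257,363)).items(): print(n,px2w(d,u*k,v*k,28))
print('glass',px2w(d,478*k,295*k,61),'can',px2w(d,340*k,245*k,134))
w=cam('wrist'); p=robot.current_tcp_pos(); print(p,robot.current_eef_rot(),meta(w))
# camera offset in tool frame
T=R.from_euler('xyz',robot.current_eef_rot()).as_matrix()
off=T.T@(np.array(w['eye'])-p); print('off',off, 'axis',T.T@rot(w)[:,2])
E
```

```text
[484.06637627 189.63595353  50.        ] [481.03758523  87.28165556  45.        ] [ 513.83773898 -175.25642349   92.        ]
c1 [534.6221219  236.82979395  28.        ]
c2 [527.60598392  38.609537    28.        ]
c3 [439.40506814  42.40283276  28.        ]
c4 [443.81685118 240.94776249  28.        ]
glass [ 555.60418331 -289.74931032   61.        ] can [681.59267182  19.58898041 134.        ]
[143.22382649 530.67530012 218.1106639 ] [-3.14043342e+00 -2.32331400e-04  2.87785859e+00] {'fovy': 66.1111, 'cx': 251.0475, 'cy': 190.7791, 'k1': -0.0354, 'eye': [64.6154, 552.3222, 382.7887], 'orientation': [2.8435, 0.0013, 1.3075]}
off [  81.57170487    0.21534593 -164.65944058] axis [-2.93943710e-01 -5.98787234e-06  9.55822732e-01]
```

```bash
python3 - <<'E'
from h import *
import pickle
o=[np.pi,0,np.pi/2]
robot.move_ptp([484,120,230],o); robot.sleep(.3)
a=cam('wrist','wL.png'); 
robot.move_ptp([514,-245,250],o); robot.sleep(.3)
b=cam('wrist','wJ.png')
pickle.dump((a,b),open('w.pkl','wb'))
print(w2px(a,[484,189.6,50]),w2px(a,[481,87,45]),w2px(b,[513.8,-175.3,92]),robot.current_qpos(),robot.current_t())
def crop(d,c,s,n):
    c=np.round(c).astype(int); x0,y0=max(0,c[0]-s),max(0,c[1]-int(.75*s)); i=d['img'][y0:y0+int(1.5*s),x0:x0+2*s]
    k=800/(2*s); i=cv2.resize(i,None,fx=k,fy=k,interpolation=cv2.INTER_CUBIC)[:600,:800]
    cv2.imwrite('pics/'+n,i); print(n,x0,y0,k)
crop(a,w2px(a,[484,189.6,50]),100,'wLc.png'); crop(b,w2px(b,[513.8,-175.3,92]),100,'wJc.png')
E
```

```text
[250.63603676 112.45280636] [248.14490352 197.07000708] [250.02607356 113.52713974] [-6.39404423e-01  2.74920308e-01  1.43603872e+00  4.31047788e-05
  1.43055326e+00 -6.40562984e-01] 4.2083
wLc.png 151 37 4.0
wJc.png 150 39 4.0
```

View pics/wLc.png

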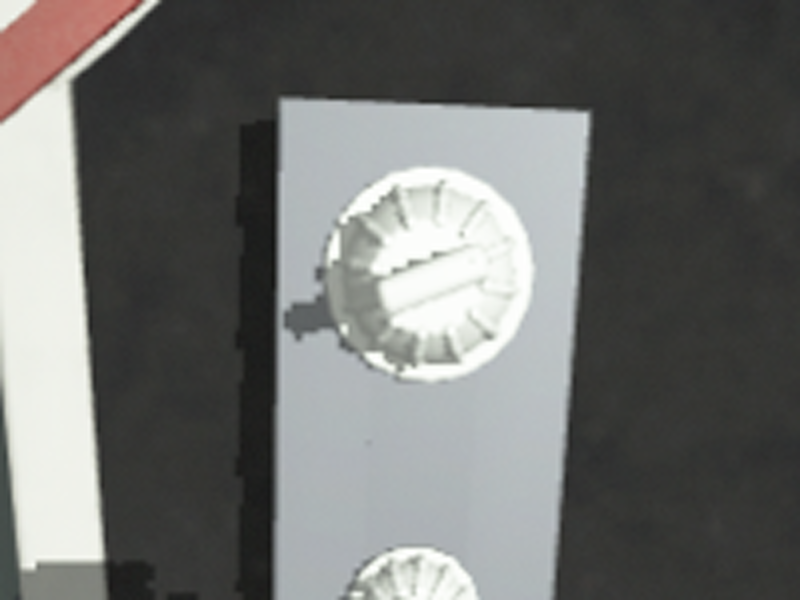

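View pics/wJc.png

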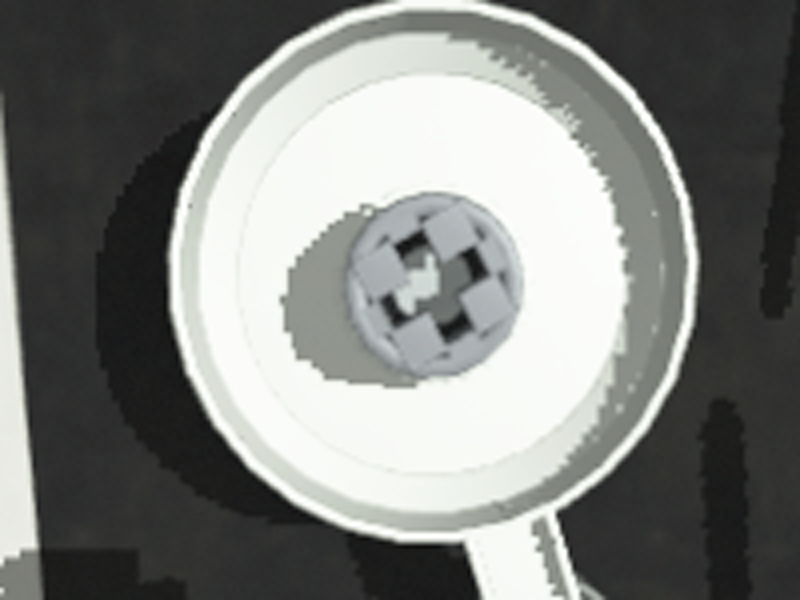

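Crop wLc shows the large reamer's flange centred at about (430,275), with the tab running from (385,295) to (495,258). Crop wJc shows the coupler centred at about (436,288), with slots along roughly (410,245)→(455,325) and (395,305)→(472,262). Next I'll take closer views with the tool already at the grasp yaw and the insertion yaw, so camera bias cancels between them.

```bash
cat >> h.py <<'E'
def wrap(a,per): return (a+per/2)%per-per/2
def look(target,yaw,fwd=70,up=75):   # put target fwd mm along tool x, up mm below the TCP
    t=np.array([np.cos(yaw),np.sin(yaw),0])
    robot.move_ptp(np.array(target)-fwd*t+[0,0,up],[np.pi,0,yaw]); robot.sleep(.4)
    return cam('wrist')
def crop(d,c,s,n):
    c=np.round(c).astype(int); x0,y0=max(0,c[0]-s),max(0,c[1]-int(.75*s)); i=d['img'][y0:y0+int(1.5*s),x0:x0+2*s]
    k=800/(2*s); i=cv2.resize(i,None,fx=k,fy=k,interpolation=cv2.INTER_CUBIC)[:600,:800]
    i=(255*(i/255.)**1.6).astype(np.uint8)
    cv2.imwrite('pics/'+n,i); print(n,x0,y0,k)
E
python3 - <<'E'
from h import *
import pickle
a,b=pickle.load(open('w.pkl','rb'))
A=lambda u,v,z:px2w(a,151+u/4,37+v/4,z); B=lambda u,v,z:px2w(b,150+u/4,39+v/4,z)
L=A(430,275,32); t=A(490,275,84)-A(390,313,84); yt=np.arctan2(t[1],t[0])
J=B(435.7,288,92); s1=B(455,325,92)-B(410,245,92); s2=B(472,262,92)-B(395,305,92)
ys=[np.degrees(np.arctan2(s[1],s[0])) for s in (s1,s2)]
print(L,np.degrees(yt),A(435,285,84),J,ys)
yc=np.radians(np.mean([wrap(y,90) for y in ys]))
# tool y across tab: tool x along tab -> yaw = yt mod pi ; choose near pi/2
def near(y,per): return np.pi/2+wrap(y-np.pi/2,per)
yg=near(yt,np.pi); yi=near(yc,np.pi/2); print('yaw grasp/insert',np.degrees([yg,yi]))
L[2]=84; J[2]=92
print(robot.inverse_kinematics([L[0],L[1],60],[np.pi,0,yg]),robot.inverse_kinematics([J[0],J[1],115],[np.pi,0,yi]))
dJ=look(J,yi); tJ=robot.current_tcp_pos(),robot.current_eef_rot()
dL=look(L,yg); tL=robot.current_tcp_pos(),robot.current_eef_rot()
pickle.dump((dL,dJ,tL,tJ,L,J,yg,yi),open('w2.pkl','wb'))
crop(dL,w2px(dL,L),80,'L2.png'); crop(dJ,w2px(dJ,J),80,'J2.png'); print(robot.current_t())
E
```

```text
[493.28093588 196.64646521  32.        ] 20.424633603025487 [493.3190702  195.07817915  84.        ] [ 523.22690962 -172.6743482    92.        ] [np.float64(-59.49406214159981), np.float64(28.660694663531917)]
yaw grasp/insert [ 20.4246336  119.58331626]
[ 1.69147721e-01  3.86604025e-01  1.78304364e+00 -4.44089210e-16
  9.71944991e-01  1.38346694e+00] [-0.52123945  0.35124122  1.67560467  0.          1.11474676 -1.03756573]
L2.png 171 57 5.0
J2.png 170 55 5.0
7.725
```

View pics/L2.png

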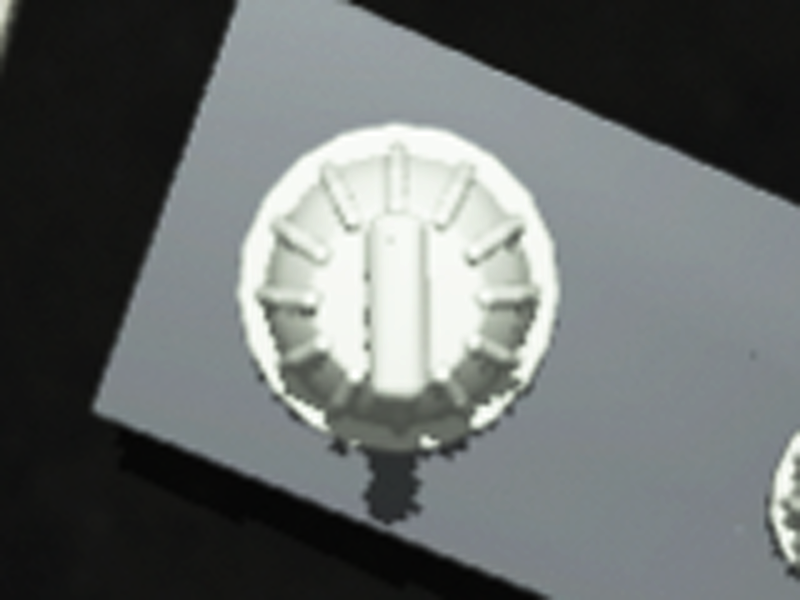

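View pics/J2.png

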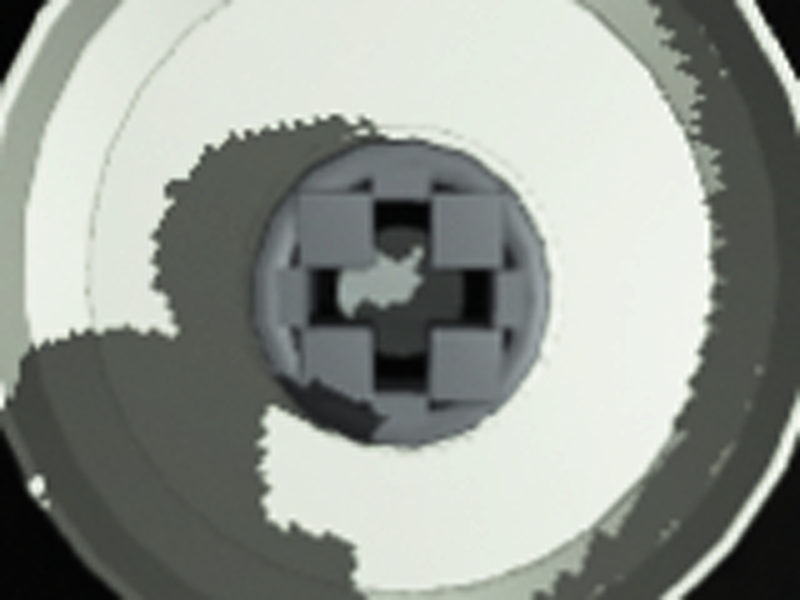

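L2 shows the tab upright at columns 371–428, rows about 214–392, and the flange at columns 240–557 with its top edge at row 124. J2 shows slots square to the image at columns 374–431 and rows 266–328, so the centre is (402.5,297). Both yaws are within about a degree, so I'll compute offsets in the tool frame.

```bash
python3 - <<'E'
from h import *
import pickle
dL,dJ,tL,tJ,L,J,yg,yi=pickle.load(open('w2.pkl','rb'))
A=lambda u,v,z:px2w(dL,171+u/5,57+v/5,z); B=lambda u,v,z:px2w(dJ,170+u/5,55+v/5,z)
tab=A(399.5,303,84); fl=(A(240,283,32)+A(557,283,32))/2
ft=A(399,124,32)
u=np.array([np.cos(yg),np.sin(yg)]); n=np.array([-u[1],u[0]])
for nm,p in (('tab',tab),('flange far-31',ft-np.r_[31*u,0]),('flange lr',fl)): print(nm,p,'along',p[:2]@u,'across',p[:2]@n)
j=B(402.5,297,92); print('socket',j, 'flange width',np.linalg.norm(A(240,283,32)-A(557,283,32)),'tab len',np.linalg.norm(A(399,214,84)-A(399,392,84)))
print('slot w',np.linalg.norm(B(374,297,92)-B(431,297,92)),np.linalg.norm(B(402,266,92)-B(402,328,92)))
for s,t in((tL,'L'),(tJ,'J')):print(t,s)
E
```

```text
tab [493.14256924 196.36457194  84.        ] along 530.6660253621047 across 11.9251095705211
flange far-31 [491.94126641 196.05900679  32.        ] along 529.43361139226 across 12.0579793202981
flange lr [493.90827033 196.89347484  32.        ] along 531.5681622650761 across 12.153550892083185
socket [ 523.04340771 -171.94199417   92.        ] flange width 60.862622466483614 tab len 27.51581435902772
slot w 9.031192330536758 9.564545968785765
L (array([427.75637456, 172.12507197, 158.98519213]), array([-3.14159046e+00,  1.14971256e-05,  3.56308318e-01]))
J (array([ 557.81680121, -233.83897437,  167.75127448]), array([3.14105398e+00, 1.06992013e-03, 2.08640200e+00]))
```

```bash
python3 - <<'E'
from h import *
import pickle
dL,dJ,tL,tJ,L,J,yg,yi=pickle.load(open('w2.pkl','rb'))
u=np.array([np.cos(yg),np.sin(yg)]); n=np.array([-u[1],u[0]])
g=530.2*u+12.0*n; print(g)
move_gripper(0.5)
o=[np.pi,0,yg]
robot.move_ptp([*g,110],o)
print(robot.move_linear([*g,57],speed=80,f_stop=8), robot.current_tcp_pos())
move_gripper(0.0)
print('w',robot.current_gripper_width(),robot.current_finger_force(),robot.current_contact_force())
robot.move_linear([*g,150],speed=80); robot.sleep(.3)
print('w',robot.current_gripper_width(),robot.current_finger_force(),robot.current_contact_force(),robot.current_t())
d=cam('wrist'); cv2.imwrite('pics/held.png',d['img']); 
cv2.imwrite('pics/side1.png',cam('side')['img'])
s=cv2.imread('pics/side1.png')[90:290,120:360]; cv2.imwrite('pics/c1.png',np.hstack([cv2.resize(s,(400,333)),cv2.resize(d['img'],(400,333))]))
E
```

```text
[492.67970706 196.27212297]
False [493.0340325  196.33214976  57.43538346]
w 0.10592552207125973 30.000003576278687 [-0.97885672  1.02659823  0.25655557]
w 0.10626592101721542 29.999893605709076 [-0.19698894 -0.14131419 -1.00869594] 12.1583
```

View pics/c1.png

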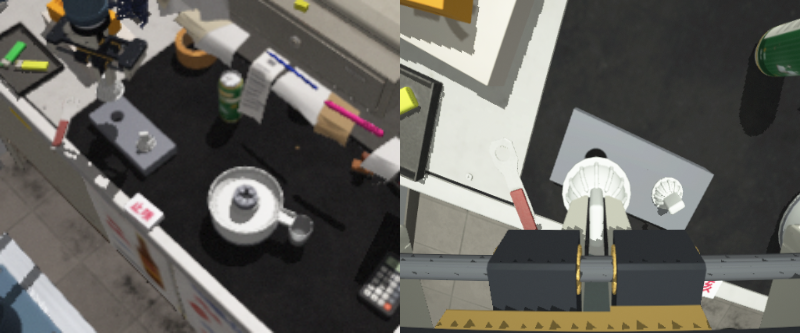

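The large reamer is held: the side view shows the pocket empty and the small reamer still in place. In the wrist view it hangs straight between the fingers. Moving on to insertion.

```bash
python3 - <<'E'
from h import *
import pickle
yi=pickle.load(open('w2.pkl','rb'))[-1]
j=np.array([523.04,-171.94]); o=[np.pi,0,yi]
robot.move_ptp([*j,175],o); robot.sleep(.3)
p=robot.current_tcp_pos(); print(p); c=2*j-p[:2]   # take out the steady offset
robot.move_linear([*j,145],speed=80); robot.sleep(.3); print(robot.current_tcp_pos(),robot.current_contact_force())
print(robot.move_linear([*j,123],speed=25,f_stop=4)); robot.sleep(.2)
print(robot.current_tcp_pos(),robot.current_contact_force(),robot.current_ft_torque(),robot.current_gripper_width(),robot.current_t())
E
```

```text
[ 523.11284891 -171.62491887  174.98641593]
[ 523.26361527 -172.09075303  145.43131814] [ 0.20380809  0.17955954 -0.74715072]
False
[ 522.924984   -171.86771704  123.05458416] [-1.54231808  0.60875139 -1.48503611] [0.02668542 0.18591114 0.03405137] 0.10752803235273915 16.6917
```

It meshed on the first try: z reached 123 with little force. Now I'll press the drive down.

```bash
python3 - <<'E'
from h import *
j=[523.04,-171.94]
for z in np.arange(121,110,-1.5):
    s=robot.move_linear([*j,z],speed=20,f_stop=25); robot.sleep(.15)
    f=robot.current_contact_force(); print(z,s,robot.current_tcp_pos().round(2),f.round(2),robot.current_gripper_width())
    if s or f[2]>20: break
robot.sleep(.5); print(robot.current_tcp_pos(),robot.current_contact_force(),robot.current_t())
cv2.imwrite('pics/s2.png',cv2.resize(cam('side')['img'][150:270,190:350],(800,600)))
E
```

```text
121.0 False [ 523.02 -171.92  121.05] [-1.03  0.08 -0.81] 0.10715283951759472
119.5 False [ 523.09 -171.95  119.76] [-1.46  1.23  4.59] 0.10506013223718257
118.0 False [ 523.09 -171.99  118.33] [-2.82  1.91  6.1 ] 0.10052262152297226
116.5 False [ 523.12 -171.98  117.05] [-3.11  2.07  7.51] 0.10966963819099601
115.0 False [ 523.17 -171.99  115.79] [-3.52  1.88  8.85] 0.10436956499482866
113.5 False [ 523.19 -172.06  114.92] [-5.47  2.32 13.12] 0.10580424372683112
112.0 False [ 523.58 -172.47  114.66] [-6.41  2.6  20.96] 0.10513356047874618
[ 523.58323337 -172.46867146  114.68175309] [-5.38674768  2.51938174 21.1312535 ] 19.9917
```

View pics/s2.png

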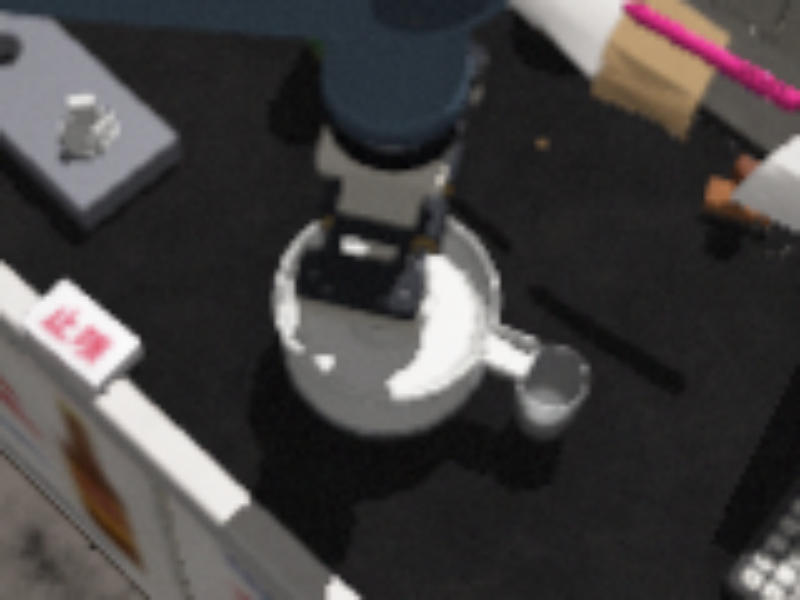

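The side view shows the small reamer still in its pocket and the glass undisturbed. Force rose along the spring curve and then steeply to 21 N near z=114.7, so the drive is at the bottom stop. Handing in.

```bash
python3 -c "
from bench import robot, get_image, move_gripper
print(robot.hand_in())"
```

```text
the job is handed in; nothing more can be done
None
```

The larger reamer meshed with the drive on the first try and is held pressed down at about 21 N, with the drive at its bottom stop; I handed the job in at about 20 s of the 48 s allowed, but it returned no verdict.

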